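# Unstack the leftover pots onto their cooling mats

### The arm

A 7-joint arm with a two-finger parallel gripper is mounted at the origin on a cart in front of the work surface, level with it; the furniture and walls round the work are solid. World frame = base frame: x ahead of the robot, y to its left, z up, the work surface at z = 0. Lengths are in m, angles in rad, forces in N, time in s.
With the tool pointing down it reaches from about 0.4 to 0.875 m from the base axis. Payload 6.5 kg.
Tool frame: the origin (TCP) lies on the centre line of the jaws, within the pads' length; the fingertips stand 11 mm ahead of it and the grasp point (between the pads) lies 8 mm behind it; z points along the fingers, y is the line along which they close (so a half turn about z gives the same grasp; the last joint's range is limited). The gripper opens to 85 mm and grips with 20 to 120 N. Pads are 22 mm wide; open, the fingers measure 114 mm over their backs; the gripper's body (76 mm by 85 mm) begins 54 mm behind the grasp point. The pads swing forward as they close: fully open they stand 13 mm farther back than shut.
Start: joints at [1.107, 0.536, -0.004, 1.538, 0.003, 1.067, -0.071], TCP at [0.252, -0.599, 0.242] pointing down, gripper open.
Joint ranges: [-2.7, 2.7], [-0.37, 2.16], [-1.27, 1.26], [0.24, 2.4], [-1.31, 4.45], [0.19, 1.91], [-2.76, 2.76]. Speed limits (rad/s): [2.39, 2.39, 3.14, 3.14, 3.14, 3.14, 3.14].

### API

Orientations are given as a unit quaternion [w, x, y, z].
In Python, from rig import read_state, grab_frame, finish_job, find_in, tip_of gives the robot as it stands.
- The arm moves only by the tool send_rows, never from a script. Its argument "plan" is a list of rows, each an object with "xyz": the shift along the tool's x, y, z in units of 0.15 m (1.0 is 0.15 m), a list of three; "dr": the turn, a rotation vector about the tool's x, y, z in units of pi/2 rad (1.0 is pi/2 rad), a list of three. A call has 1 to 10 rows; each row shifts and turns the commanded pose from where the row before left it, along the tool's axes as they then stand; what a row does not reach is not made up. A row lasts 1/12 s, in which the tool goes at most 41.7 mm and 7.16 degrees, less where a joint would pass 70% of its speed; a pose out of reach is approached as far as the arm can. A call with a number of a shift or a turn outside -1 to 1 is refused whole. A call with a gripper value outside its range is refused whole. "gripper" is the gripper command: -1 is fully open, 1 is shut, values between are in proportion, set as the call begins (left out, the last holds). The fingers move at their own pace and stop on an object; "squeeze" is the grip in N (left out, the last holds). Time passes only in rows, so rows that do not move let the fingers close. It gives the time, the measured TCP pose, the force, the opening and the grip force at its end, in the units of the state.
- read_state(): the state, without advancing time (a new reading comes with each control period).
- grab_frame(name): name is "scene" or "side" or "wrist"; returns a dict with "pixels" (400x640x3 uint8, blue, green, red), "K" (3x3 intrinsics, pixels), "k1" (the pictures are not rectified: a ray, as slopes to the right and down, at radius r is drawn at 1 + k1 r^2 times it, then the intrinsics apply), "xyz" and "attitude" of the camera in the world. Camera axes: x right, y down, z forward; pixel columns grow to the right and rows downward; lengths in m; the calibration is good to about 2 mm. A picture is of the moment at which its call begins. There is no depth.
- finish_job(): hands the job in; it is judged then, once.
Trained networks look in a picture, given as the dict that the camera call returned (one of the last four; its "shot" number tells which), for a name from the list of things; names that differ only in an ending like _2 or _b are one class to them, and where a whole thing is asked for, a point or a joint stands for the part that bears it (a point fixed in the world has none). Each returns a list of dicts, best first, with "confidence" (0 to 1); they miss things now and then, are a little off and sometimes report something else, mostly with a low value. They report only what shows in the picture. A call takes as long as a camera call.
- find_in(query, picture): "point" ([column, row] in pixels, amid what is visible of it).
- tip_of(query, picture): "point" ([column, row] in pixels: a listed point, or the origin of a listed thing).
The state is a dict: "time_s": time; "q": joint angles; "qd": joint speeds; "tau": joint torques, N m; "position": TCP position; "tool_rot": TCP orientation; "wrist_force": force on the tool from outside, world axes, zero at the start; "moment": the same for the moment, N m; "finger_gap": opening from 0.0 (shut) to 1.0 (fully open); "grip_force": force on a finger pad.
Only numpy, scipy, OpenCV 4.12 (cv2) and the standard library are available. Lean on these libraries where they do the work, as an engineer would, in place of code of your own. Each camera call takes 0.05 s, during which the arm holds its last target. There are 200 camera calls.

### The job

The four pots of leftovers were stacked in two piles and must cool separately before they go into the fridge: take the piles apart and stand each pot upright in the middle of the cooling mat that has the colour of its lid. Keep the pots upright, set them down without dropping them, and leave the salt shaker and the spice jar standing where they are.

Things in the scene. Friction and masses are not known exactly. Their poses are not given: they have to be found in the camera images.
- pot_red: large closed round steel pot with a flat red lid that is fixed to it; plain upright cylinder 68 mm in diameter, 56 mm high over all (lid = top 18 mm); loose, about 0.15 to 0.3 kg; stands on the worktop at the start, with a small pot on its lid. Origin at the centre of its underside, z up along its axis.
- pot_blue: large closed round steel pot with a flat blue lid that is fixed to it; plain upright cylinder 68 mm in diameter, 56 mm high over all (lid = top 18 mm); loose, about 0.15 to 0.3 kg; stands on the worktop at the start, with a small pot on its lid. Origin at the centre of its underside, z up along its axis.
- pot_yellow: small closed round steel pot with a flat yellow lid that is fixed to it; plain upright cylinder 50 mm in diameter, 46 mm high over all (lid = top 18 mm); loose, about 0.09 to 0.18 kg; stands at the start on the lid of one of the two large pots, roughly centred. Origin at the centre of its underside, z up along its axis.
- pot_green: small closed round steel pot with a flat green lid that is fixed to it; plain upright cylinder 50 mm in diameter, 46 mm high over all (lid = top 18 mm); loose, about 0.09 to 0.18 kg; stands at the start on the lid of one of the two large pots, roughly centred. Origin at the centre of its underside, z up along its axis.
- mat_red: round flat red silicone mat, 94 mm in diameter, 6 mm thick, with a small flat hanging loop at its rim; fixed to the worktop (z = 0). Origin at the centre of its underside, z up; the loop lies along +x.
- mat_blue: round flat blue silicone mat, 94 mm in diameter, 6 mm thick, with a small flat hanging loop at its rim; fixed to the worktop (z = 0). Origin at the centre of its underside, z up; the loop lies along +x.
- mat_yellow: round flat yellow silicone mat, 80 mm in diameter, 6 mm thick, with a small flat hanging loop at its rim; fixed to the worktop (z = 0). Origin at the centre of its underside, z up; the loop lies along +x.
- mat_green: round flat green silicone mat, 80 mm in diameter, 6 mm thick, with a small flat hanging loop at its rim; fixed to the worktop (z = 0). Origin at the centre of its underside, z up; the loop lies along +x.
- salt_shaker: bystander: small glass salt shaker with a grey top, 44 mm in diameter, 90 mm high, loose, standing. Origin at the centre of its underside, z up.
- spice_jar: bystander: spice jar with a green cap, 46 mm in diameter, 106 mm high, loose, standing. Origin at the centre of its underside, z up.

How it is judged:
By the outcome, as a careful person would: the job done as asked, in the order asked, and still so for the second after the job is handed in, with the robot touching nothing.
It also fails if it takes over 106 s, if anything falls off the work surface, if the arm or the gripper's body presses on something with over 40 N, if the wrist force passes 120 N, or if a joint passes its speed limit or range.

## Working session

There is one attempt and no reset: what is moved stays moved. The work goes in short steps, Python scripts to look and compute and a tool call to move; the robot and the scene stay as the last step left them, time stands still between calls to the robot, and variables do not carry over. Pictures are saved under pics/ and viewed, at most 14 in all, crops included, and the job is handed in when it is done.

Besides the shell and the picture viewer there is one more tool, called after ">>>" as a command line: name --argument value ..., lists and objects as JSON in quotes. send_rows: Moves the arm, as the interface text tells. Shifts and turns lie within -1 to 1; 1 stands for 0.15 m of shift or pi/2 rad of turn. Its arguments: {"type":"object","properties":{"plan":{"type":"array"},"gripper":{"type":"number"},"squeeze":{"type":"number"}},"required":["plan"]}

```bash
ls; mkdir -p pics
cat > h.py <<'E'
import numpy as np, cv2
from scipy.spatial.transform import Rotation as R
from rig import *
def rot(q): return R.from_quat([q[1],q[2],q[3],q[0]]).as_matrix()
def ray(f,p):
    K=np.array(f["K"]);d=np.array([f["k1"],0,0,0,0.])
    # iterative undistort
    u=np.array([(p[0]-K[0,2])/K[0,0],(p[1]-K[1,2])/K[1,1]]);x=u.copy()
    for _ in range(30): x=u/(1+f["k1"]*(x@x))
    A=np.array(f["attitude"]); A=rot(A) if A.size==4 else A
    return np.array(f["xyz"]),A@np.array([x[0],x[1],1])
def at_z(f,p,z):
    o,d=ray(f,p); return o+d*(z-o[2])/d[2]
def proj(f,P):
    A=np.array(f["attitude"]); A=rot(A) if A.size==4 else A
    c=A.T@(np.array(P)-f["xyz"]); x=c[:2]/c[2]; x=x*(1+f["k1"]*(x@x)); K=np.array(f["K"])
    return np.array([K[0,0]*x[0]+K[0,2],K[1,1]*x[1]+K[1,2]])
def tri(fs,ps):
    M=np.zeros((3,3));b=np.zeros(3)
    for f,p in zip(fs,ps):
        o,d=ray(f,p);d=d/np.linalg.norm(d);Q=np.eye(3)-np.outer(d,d);M+=Q;b+=Q@o
    X=np.linalg.solve(M,b); return X,[float(np.linalg.norm(proj(f,X)-p)) for f,p in zip(fs,ps)]
NAMES="pot_red pot_blue pot_yellow pot_green mat_red mat_blue mat_yellow mat_green salt_shaker spice_jar".split()
E
cat > a.py <<'E'
from h import *
s=read_state();print({k:np.round(v,3).tolist() for k,v in s.items()})
F={}
for n in("scene","side"):
    f=F[n]=grab_frame(n);cv2.imwrite(f"pics/{n}0.png",f["pixels"]);print(n,f["K"],f["k1"],f["xyz"],f["attitude"])
for k in NAMES:
    t={n:tip_of(k,F[n])[:2] for n in F}
    for n in F: print(k,n,[(np.round(a["point"]).tolist(),round(a["confidence"],2),np.round(at_z(F[n],a["point"],0.0)[:2],3).tolist()) for a in t[n]],[(np.round(a["point"]).tolist(),round(a["confidence"],2)) for a in find_in(k,F[n])[:2]])
    if all(t.values()):
        X,e=tri([F[n] for n in F],[t[n][0]["point"] for n in F]);print("  tri",X.round(3),np.round(e,1))
E
python3 a.py
```

```text
pics
{'time_s': 0.0, 'q': [1.107, 0.537, -0.004, 1.539, 0.003, 1.067, -0.071], 'qd': [-0.0, -0.002, 0.001, -0.001, 0.0, -0.0, 0.001], 'tau': [0.001, -58.341, 1.05, -25.911, 0.012, 0.009, 0.0], 'position': [0.252, -0.599, 0.241], 'tool_rot': [-0.001, 0.98, 0.198, -0.0], 'wrist_force': [-0.419, -0.821, -0.35], 'moment': [-0.002, 0.036, -0.009], 'grip_force': 0.0, 'finger_gap': 1.001}
scene [[452.20442265   0.         317.00029045]
 [  0.         452.20442265 201.41118287]
 [  0.           0.           1.        ]] -0.12943991959018264 [-0.52505352  0.58935685  0.61499044] [ 0.27726042 -0.41876786  0.72792193 -0.46678668]
side [[390.80872333   0.         316.40102951]
 [  0.         390.80872333 195.67487566]
 [  0.           0.           1.        ]] -0.09775616399693003 [ 0.52792002 -0.96928563  0.73235246] [-0.45989724  0.88796225 -0.00308157  0.00284126]
pot_red scene [([272.0, 216.0], 0.65, [0.64, 0.096])] [([271.0, 208.0], 0.91)]
pot_red side [([347.0, 188.0], 0.55, [0.642, 0.11])] [([345.0, 186.0], 0.61)]
  tri [0.639 0.098 0.004] [1.1 1.1]
pot_blue scene [([322.0, 204.0], 0.55, 
[... 1322 characters left out ...]
4.0], 0.92, [0.471, 0.353]), ([364.0, 196.0], 0.36, [0.619, -0.239])] [([206.0, 264.0], 0.88)]
mat_green side [([300.0, 151.0], 0.75, [0.478, 0.368]), ([281.0, 239.0], 0.41, [0.437, -0.145])] [([298.0, 151.0], 0.61), ([340.0, 156.0], 0.45)]
  tri [0.476 0.354 0.003] [2.  1.3]
salt_shaker scene [([222.0, 234.0], 0.61, [0.608, 0.267])] [([221.0, 225.0], 0.61)]
salt_shaker side [([341.0, 168.0], 0.76, [0.629, 0.24])] [([339.0, 155.0], 0.63)]
  tri [ 0.63   0.261 -0.012] [0. 0.]
spice_jar scene [([366.0, 196.0], 0.69, [0.615, -0.244]), ([208.0, 263.0], 0.44, [0.475, 0.351])] []
spice_jar side [([350.0, 265.0], 0.65, [0.623, -0.246])] [([349.0, 249.0], 0.8)]
  tri [ 0.621 -0.247 -0.002] [0.6 0.7]
```

View pics/scene0.png

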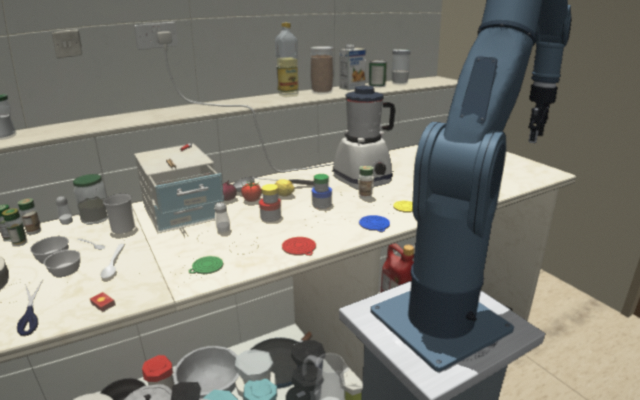

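View pics/side0.png

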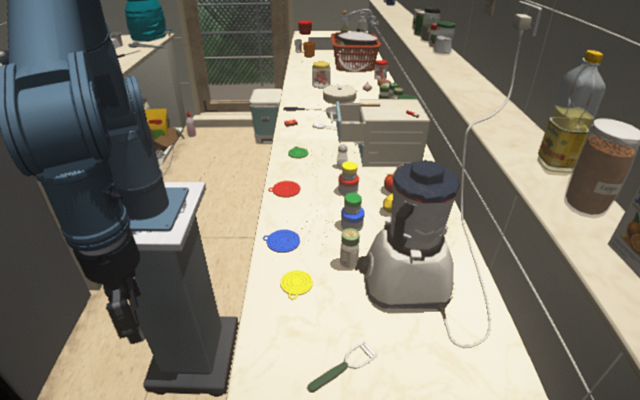

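The scene picture shows yellow on red at (270,200), green on blue at (321,190) and all four mats clear. The jar is at (366,182) and the salt at (222,220). The networks agree with this, so I'll turn square and move in for a wrist look.

>>> send_rows --plan '[{"xyz": [0, 0, -0.05], "dr": [0, 0, 0.0633]}, {"xyz": [0, 0, -0.05], "dr": [0, 0, 0.0633]}, {"xyz": [0, 0, -0.05], "dr": [0, 0, 0.0633]}, {"xyz": [0, 0, -0.05], "dr": [0, 0, 0.0633]}, {"xyz": [0.12, -0.24, -0.02], "dr": [0, 0, 0]}, {"xyz": [0.12, -0.24, -0.02], "dr": [0, 0, 0]}, {"xyz": [0.12, -0.24, -0.02], "dr": [0, 0, 0]}, {"xyz": [0.12, -0.24, -0.02], "dr": [0, 0, 0]}, {"xyz": [0.12, -0.24, -0.02], "dr": [0, 0, 0]}, {"xyz": [0.12, -0.24, -0.02], "dr": [0, 0, 0]}]' --gripper -1

```text
time_s: 2.93
position: [0.3603, -0.3814, 0.2906]
tool_rot: [0.0, 1.0, 0.0, 0.0]
wrist_force: [1.0, -0.9, 0.5]
finger_gap: 1.002
grip_force: 0.0
```

>>> send_rows --plan '[{"xyz": [0.12, -0.24, -0.02], "dr": [0, 0, 0]}, {"xyz": [0.12, -0.24, -0.02], "dr": [0, 0, 0]}, {"xyz": [0.12, -0.24, -0.02], "dr": [0, 0, 0]}, {"xyz": [0.12, -0.24, -0.02], "dr": [0, 0, 0]}, {"xyz": [0.12, -0.24, -0.02], "dr": [0, 0, 0]}, {"xyz": [0.12, -0.24, -0.02], "dr": [0, 0, 0]}, {"xyz": [0, 0, 0], "dr": [0, 0, 0]}, {"xyz": [0, 0, 0], "dr": [0, 0, 0]}, {"xyz": [0, 0, 0], "dr": [0, 0, 0]}]'

```text
time_s: 3.68
position: [0.4675, -0.1678, 0.3082]
tool_rot: [0.0, 1.0, -0.0, -0.0]
wrist_force: [0.5, -1.5, -0.4]
finger_gap: 1.003
grip_force: 0.0
```

```bash
cat > w.py <<'E'
from h import *
import sys
H=dict(pot_red=0,pot_blue=0,pot_yellow=.056,pot_green=.056)
s=read_state();p=np.array(s["position"]);M=rot(s["tool_rot"]);print(round(s["time_s"],2),p.round(4),"rv",R.from_matrix(M@np.diag([1,-1,-1])).as_rotvec().round(4),np.round(s["wrist_force"],1),round(s["finger_gap"],3))
f=grab_frame("wrist");cv2.imwrite(f"pics/w{f['shot']}.png",f["pixels"]);print(f['shot'],"cam",np.round(f["xyz"],3))
for k in (sys.argv[1:] or NAMES):
    for a in tip_of(k,f)[:1]: print(k,np.round(a["point"]),round(a["confidence"],2),at_z(f,a["point"],H.get(k,0))[:2].round(4))
E
python3 w.py; ls pics
```

```text
3.68 [ 0.4675 -0.1678  0.3082] rv [-0.0006  0.0003 -0.    ] [ 0.5 -1.5 -0.4] 1.003
3 cam [ 0.551 -0.169  0.44 ]
pot_red [121.  33.] 0.66 [0.6354 0.0978]
pot_blue [259.  26.] 0.86 [ 0.6392 -0.0852]
pot_yellow [91. 20.] 0.91 [0.6399 0.0971]
pot_green [247.  17.] 0.76 [ 0.6369 -0.083 ]
mat_red [137. 182.] 0.85 [0.4312 0.1118]
mat_blue [309. 173.] 0.73 [ 0.4448 -0.1474]
mat_yellow [420. 146.] 0.58 [ 0.484  -0.3055]
salt_shaker [16. 46.] 0.85 [0.6264 0.2537]
spice_jar [376.  46.] 0.79 [ 0.6149 -0.2374]
scene0.png
side0.png
w3.png
```

```bash
cat > fit.py <<'E'
from h import *
from scipy.optimize import minimize
import sys
# name: hue range, radius, z0, z1
HUE=dict(red=(172,8),blue=(105,128),yellow=(22,34),green=(45,80))
def model(f,c,r,z0,z1):
    t=np.linspace(0,2*np.pi,48)
    P=[proj(f,[c[0]+r*np.cos(a),c[1]+r*np.sin(a),z]) for z in(z0,z1) for a in t]
    h=cv2.convexHull(np.array(P,np.float32)); m=np.zeros((400,640),np.uint8)
    cv2.fillConvexPoly(m,np.round(h*16).astype(np.int32),255,cv2.LINE_8,4); return m>0
def fit(f,name,c0,z):
    kind,col=name.split("_"); big=col in("red","blue")
    if kind=="mat": r,z0,z1=(.047 if big else .04),z,z+.006
    else: h=.056 if big else .046; r,z0,z1=(.034 if big else .025),z+h-.018,z+h
    hsv=cv2.cvtColor(f["pixels"],cv2.COLOR_BGR2HSV); lo,hi=HUE[col]; H=hsv[...,0]
    m=((H>=lo)|(H<=hi) if lo>hi else (H>=lo)&(H<=hi))&(hsv[...,1]>90)&(hsv[...,2]>40)
    near=cv2.dilate(model(f,c0,r,z0,z1).astype(np.uint8),np.ones((15,15)))>0
    m&=near
    if kind=="mat": m=cv2.morphologyEx(m.astype(np.uint8),cv2.MORPH_OPEN,cv2.getStructuringElement(2,(9,9)))>0
    def cost(c):
        q=model(f,c,r,z0,z1); return -(q&m).sum()/max(1,(q|m).sum())
    s=minimize(cost,c0[:2],method="Nelder-Mead",options=dict(initial_simplex=np.array(c0[:2])+[[0,0],[.008,0],[0,.008]],xatol=1e-4,fatol=1e-4))
    return s.x,-s.fun
G=dict(pot_red=(.638,.098,0),pot_blue=(.638,-.085,0),pot_yellow=(.642,.1,.056),pot_green=(.642,-.085,.056),mat_red=(.441,.103,0),mat_blue=(.435,-.15,0),mat_yellow=(.484,-.311,0),mat_green=(.475,.354,0))
if __name__=="__main__":
    cams=sys.argv[1].split(",")
    for n in cams:
        f=grab_frame(n)
        for k in (sys.argv[2:] or G):
            g=G[k]; u=proj(f,g)
            if not(5<u[0]<635 and 5<u[1]<395): continue
            c,v=fit(f,k,g[:2],g[2]); print(n,k,c.round(4),round(v,2))
E
python3 fit.py scene,side,wrist
```

```text
scene pot_red [0.6467 0.0986] 0.39
scene pot_blue [ 0.6502 -0.0878] 0.24
scene pot_yellow [0.6363 0.0793] 0.67
scene pot_green [ 0.65  -0.093] 0.32
scene mat_red [0.4322 0.1113] 0.86
scene mat_blue [ 0.4371 -0.1513] 0.79
scene mat_yellow [ 0.4838 -0.3068] 0.68
scene mat_green [0.4836 0.3496] 0.48
side pot_red [0.6408 0.0985] 0.49
side pot_blue [ 0.6409 -0.076 ] 0.33
side pot_yellow [0.6428 0.0929] 0.85
side pot_green [ 0.6356 -0.0728] 0.58
side mat_red [0.4365 0.1077] 0.84
side mat_blue [ 0.4446 -0.1476] 0.84
side mat_yellow [ 0.4846 -0.3069] 0.9
side mat_green [0.4731 0.3577] 0.51
wrist pot_red [0.6431 0.1048] 0.27
wrist pot_blue [ 0.6408 -0.0814] 0.31
wrist pot_yellow [0.6414 0.0956] 0.95
wrist pot_green [ 0.6401 -0.0773] 0.92
wrist mat_red [0.4335 0.1085] 0.94
wrist mat_blue [ 0.4396 -0.152 ] 0.94
wrist mat_yellow [ 0.4824 -0.3058] 0.95
```

View pics/w3.png

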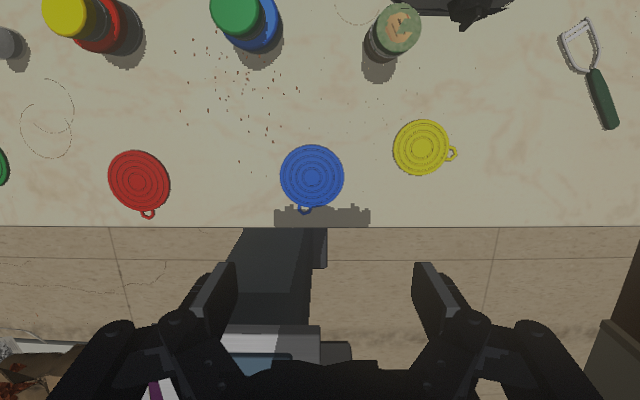

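The wrist picture shows green-on-blue at (240,15), yellow-on-red at (75,15), the blue mat at (312,176), red at (140,180) and yellow at (421,147). The mat fits are tight, so I'll hover with the camera over the green pile.

>>> send_rows --plan '[{"xyz": [0.154, -0.146, 0], "dr": [0, 0, 0]}, {"xyz": [0.154, -0.146, 0], "dr": [0, 0, 0]}, {"xyz": [0.154, -0.146, 0], "dr": [0, 0, 0]}, {"xyz": [0.154, -0.146, 0], "dr": [0, 0, 0]}, {"xyz": [0, 0, 0], "dr": [0, 0, 0]}, {"xyz": [0, 0, 0], "dr": [0, 0, 0]}]'

```text
time_s: 4.88
position: [0.5609, -0.0777, 0.3079]
tool_rot: [-0.0, 1.0, 0.002, -0.0]
wrist_force: [-0.4, -1.1, 0.0]
finger_gap: 0.997
grip_force: 0.0
```

```bash
python3 fit.py wrist; python3 w.py spice_jar salt_shaker pot_green pot_yellow
```

```text
wrist pot_red [0.6406 0.0982] 0.25
wrist pot_blue [ 0.6367 -0.0828] 0.25
wrist pot_yellow [0.6396 0.0954] 0.91
wrist pot_green [ 0.6348 -0.0809] 0.9
wrist mat_red [0.4334 0.108 ] 0.94
wrist mat_blue [ 0.4391 -0.1517] 0.94
wrist mat_yellow [ 0.4817 -0.3068] 0.95
wrist mat_green [0.4625 0.3597] 0.81
4.93 [ 0.5601 -0.0794  0.3079] rv [-0.0001  0.0009  0.0011] [ 0.1 -0.3  1.1] 0.998
8 cam [ 0.643 -0.081  0.44 ]
spice_jar [439. 116.] 0.86 [ 0.6183 -0.2409]
salt_shaker [ 86. 112.] 0.93 [0.6273 0.2563]
pot_green [326. 105.] 0.64 [ 0.6335 -0.0827]
pot_yellow [179. 100.] 0.9 [0.6404 0.0941]
```

>>> send_rows --plan '[{"xyz": [0.256, 0.005, 0], "dr": [0, 0, 0]}, {"xyz": [0.256, 0.005, 0], "dr": [0, 0, 0]}, {"xyz": [0, 0, 0.25], "dr": [0, 0, 0]}, {"xyz": [0, 0, 0.25], "dr": [0, 0, 0]}, {"xyz": [0, 0, 0.25], "dr": [0, 0, 0]}, {"xyz": [0, 0, 0.25], "dr": [0, 0, 0]}, {"xyz": [0, 0, 0.25], "dr": [0, 0, 0]}, {"xyz": [0, 0, 0.0925], "dr": [0, 0, 0]}, {"xyz": [0, 0, 0.0925], "dr": [0, 0, 0]}, {"xyz": [0, 0, 0.0925], "dr": [0, 0, 0]}]'

```text
time_s: 6.02
position: [0.638, -0.0816, 0.0796]
tool_rot: [0.0, 1.0, -0.0, 0.001]
wrist_force: [0.2, -0.7, -0.2]
finger_gap: 1.0
grip_force: 0.0
```

>>> send_rows --plan '[{"xyz": [0, 0, 0], "dr": [0, 0, 0]}, {"xyz": [0, 0, 0], "dr": [0, 0, 0]}, {"xyz": [0, 0, 0], "dr": [0, 0, 0]}, {"xyz": [0, 0, 0], "dr": [0, 0, 0]}, {"xyz": [0, 0, 0], "dr": [0, 0, 0]}, {"xyz": [0, 0, 0], "dr": [0, 0, 0]}, {"xyz": [0, 0, 0], "dr": [0, 0, 0]}, {"xyz": [0, 0, 0], "dr": [0, 0, 0]}]' --gripper 0.3 --squeeze 40

```text
time_s: 6.68
position: [0.6385, -0.0812, 0.0812]
tool_rot: [0.0, 1.0, 0.0, 0.002]
wrist_force: [0.2, 0.0, 7.8]
finger_gap: 0.571
grip_force: 41.7
```

```bash
python3 w.py pot_green pot_blue
```

```text
6.68 [ 0.6385 -0.0812  0.0812] rv [-0.0003 -0.0036  0.    ] [0.2 0.  7.8] 0.571
9 cam [ 0.721 -0.082  0.214]
pot_green [322. 254.] 0.89 [ 0.6367 -0.0815]
pot_blue [329. 214.] 0.76 [ 0.6396 -0.086 ]
```

>>> send_rows --plan '[{"xyz": [0, 0, -0.05], "dr": [0, 0, 0]}, {"xyz": [0, 0, -0.05], "dr": [0, 0, 0]}, {"xyz": [0, 0, -0.15], "dr": [0, 0, 0]}, {"xyz": [0, 0, -0.15], "dr": [0, 0, 0]}, {"xyz": [0, 0, -0.2], "dr": [0, 0, 0]}, {"xyz": [0, 0, -0.2], "dr": [0, 0, 0]}, {"xyz": [0, 0, -0.2], "dr": [0, 0, 0]}, {"xyz": [0, 0, -0.05], "dr": [0, 0, 0]}, {"xyz": [0, 0, 0], "dr": [0, 0, 0]}]'

```text
time_s: 7.58
position: [0.6386, -0.0812, 0.2403]
tool_rot: [0.0, 1.0, -0.0, 0.003]
wrist_force: [-0.1, 0.2, -1.3]
finger_gap: 0.57
grip_force: 41.6
```

>>> send_rows --plan '[{"xyz": [-0.05, -0.1, 0], "dr": [0, 0, 0]}, {"xyz": [-0.12, -0.24, 0], "dr": [0, 0, 0]}, {"xyz": [-0.12, -0.24, 0], "dr": [0, 0, 0]}, {"xyz": [-0.12, -0.24, 0], "dr": [0, 0, 0]}, {"xyz": [-0.12, -0.24, 0], "dr": [0, 0, 0]}, {"xyz": [-0.12, -0.24, 0], "dr": [0, 0, 0]}, {"xyz": [-0.12, -0.24, 0], "dr": [0, 0, 0]}, {"xyz": [-0.12, -0.24, 0], "dr": [0, 0, 0]}, {"xyz": [-0.12, -0.24, 0], "dr": [0, 0, 0]}, {"xyz": [-0.12, -0.24, 0], "dr": [0, 0, 0]}]'

```text
time_s: 8.42
position: [0.4653, 0.2587, 0.2352]
tool_rot: [0.001, 1.0, 0.0, -0.001]
wrist_force: [1.1, 1.0, -0.2]
finger_gap: 0.578
grip_force: 41.7
```

>>> send_rows --plan '[{"xyz": [-0.06, -0.14, 0], "dr": [0, 0, 0]}, {"xyz": [0, 0, 0], "dr": [0, 0, 0]}, {"xyz": [0, 0, 0], "dr": [0, 0, 0]}, {"xyz": [0, 0, 0], "dr": [0, 0, 0]}]'

```text
time_s: 8.75
position: [0.4583, 0.2775, 0.2355]
tool_rot: [0.001, 1.0, -0.0, -0.001]
wrist_force: [0.0, -0.5, -0.6]
finger_gap: 0.572
grip_force: 41.7
```

```bash
python3 fit.py wrist pot_red pot_blue pot_yellow mat_red mat_blue mat_green; python3 w.py pot_green mat_green pot_blue salt_shaker
```

```text
wrist mat_red [0.4336 0.1061] 0.96
wrist mat_green [0.4636 0.3535] 0.83
8.8 [0.4587 0.277  0.2357] rv [-0.0018  0.0012 -0.0019] [-0.3 -0.5 -1.3] 0.575
11 cam [0.542 0.276 0.368]
pot_green [324. 254.] 0.73 [0.3722 0.276 ]
mat_green [263. 163.] 0.62 [0.4664 0.3493]
salt_shaker [344.  14.] 0.73 [0.6269 0.254 ]
```

View pics/w11.png

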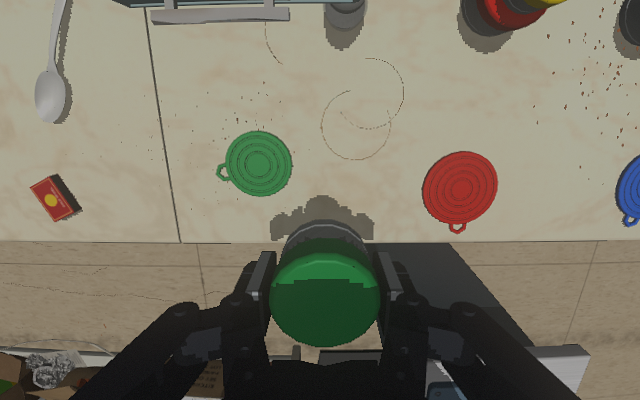

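The wrist picture shows the green pot held upright at (324,290) and the green mat at (259,163) with its loop to the left. I'll refine both.

```bash
cat > c.py <<'E'
import fit; from h import *; import sys
fit.HUE["green"]=(40,95)
f=grab_frame("wrist"); p=np.array(read_state()["position"])
print(p.round(4), at_z(f,(259,163),.006).round(4))
print(fit.fit(f,"mat_green",(.466,.352),0))
for dz in(.0235,.0255): c,v=fit.fit(f,"pot_green",p[:2],p[2]-dz); print("hand",(c-p[:2]).round(4),v)
h=cv2.cvtColor(f["pixels"],cv2.COLOR_BGR2HSV);print(h[163,255:285:8].tolist())
E
python3 c.py
```

```text
[0.4587 0.2782 0.2366] [0.4674 0.3544 0.006 ]
(array([0.46428222, 0.35448642]), np.float64(0.8383384788099916))
hand [-0.0041 -0.0014] 0.8023590600910189
hand [-0.0041 -0.0015] 0.826344445505779
[[66, 133, 127], [66, 131, 128], [63, 110, 97], [60, 87, 82]]
```

>>> send_rows --plan '[{"xyz": [0.035, -0.259, 0], "dr": [0, 0, 0]}, {"xyz": [0.035, -0.259, 0], "dr": [0, 0, 0]}, {"xyz": [0, 0, 0.2], "dr": [0, 0, 0]}, {"xyz": [0, 0, 0.25], "dr": [0, 0, 0]}, {"xyz": [0, 0, 0.25], "dr": [0, 0, 0]}, {"xyz": [0, 0, 0.25], "dr": [0, 0, 0]}, {"xyz": [0, 0, 0.2], "dr": [0, 0, 0]}, {"xyz": [0, 0, 0.1], "dr": [0, 0, 0]}, {"xyz": [0, 0, 0.05], "dr": [0, 0, 0]}, {"xyz": [0, 0, 0], "dr": [0, 0, 0]}]'

```text
time_s: 9.93
position: [0.4682, 0.3558, 0.0401]
tool_rot: [0.001, 1.0, -0.0, -0.001]
wrist_force: [-0.7, 0.2, -1.1]
finger_gap: 0.573
grip_force: 41.9
```

>>> send_rows --plan '[{"xyz": [0, 0, 0.015], "dr": [0, 0, 0]}, {"xyz": [0, 0, 0.015], "dr": [0, 0, 0]}, {"xyz": [0, 0, 0.015], "dr": [0, 0, 0]}, {"xyz": [0, 0, 0], "dr": [0, 0, 0]}, {"xyz": [0, 0, 0], "dr": [0, 0, 0]}]'

```text
time_s: 10.35
position: [0.4692, 0.3568, 0.0355]
tool_rot: [-0.0, 1.0, 0.0, 0.0]
wrist_force: [-0.2, -0.0, -0.7]
finger_gap: 0.572
grip_force: 41.9
```

>>> send_rows --plan '[{"xyz": [-0.005, 0.007, 0.01], "dr": [0, 0, 0]}, {"xyz": [0, 0, 0.01], "dr": [0, 0, 0]}, {"xyz": [0, 0, 0.007], "dr": [0, 0, 0]}, {"xyz": [0, 0, 0], "dr": [0, 0, 0]}, {"xyz": [0, 0, 0], "dr": [0, 0, 0]}]'

```text
time_s: 10.77
position: [0.4681, 0.3554, 0.0312]
tool_rot: [0.0, 1.0, 0.0, -0.0]
wrist_force: [-1.2, -2.7, 5.5]
finger_gap: 0.572
grip_force: 42.4
```

>>> send_rows --plan '[{"xyz": [0, 0, 0.006], "dr": [0, 0, 0]}, {"xyz": [0, 0, 0], "dr": [0, 0, 0]}, {"xyz": [0, 0, 0], "dr": [0, 0, 0]}]'

```text
time_s: 11.02
position: [0.4681, 0.3554, 0.0311]
tool_rot: [0.0, 1.0, 0.0, -0.0]
wrist_force: [-4.1, -4.4, 14.1]
finger_gap: 0.578
grip_force: 43.4
```

>>> send_rows --plan '[{"xyz": [0, 0, -0.004], "dr": [0, 0, 0]}, {"xyz": [0, 0, 0], "dr": [0, 0, 0]}, {"xyz": [0, 0, 0], "dr": [0, 0, 0]}, {"xyz": [0, 0, 0], "dr": [0, 0, 0]}, {"xyz": [0, 0, 0], "dr": [0, 0, 0]}, {"xyz": [0, 0, 0], "dr": [0, 0, 0]}, {"xyz": [0, 0, 0], "dr": [0, 0, 0]}]' --gripper -1

```text
time_s: 11.6
position: [0.4681, 0.3555, 0.0304]
tool_rot: [0.0, 1.0, 0.0, -0.0]
wrist_force: [1.0, 0.3, -0.0]
finger_gap: 1.001
grip_force: 0.0
```

>>> send_rows --plan '[{"xyz": [0, 0, -0.05], "dr": [0, 0, 0]}, {"xyz": [0, 0, -0.1], "dr": [0, 0, 0]}, {"xyz": [0, 0, -0.2], "dr": [0, 0, 0]}, {"xyz": [0, 0, -0.25], "dr": [0, 0, 0]}, {"xyz": [0, 0, -0.25], "dr": [0, 0, 0]}, {"xyz": [0, 0, -0.25], "dr": [0, 0, 0]}, {"xyz": [0, 0.1, -0.25], "dr": [0, 0, 0]}, {"xyz": [-0.1, 0.2, -0.15], "dr": [0, 0, 0]}, {"xyz": [0, 0.2, 0], "dr": [0, 0, 0]}, {"xyz": [0, 0, 0], "dr": [0, 0, 0]}]'

```text
time_s: 12.43
position: [0.4543, 0.2748, 0.2576]
tool_rot: [0.001, 1.0, -0.003, 0.002]
wrist_force: [-0.0, -1.3, -1.7]
finger_gap: 0.999
grip_force: 0.0
```

```bash
python3 w.py pot_green mat_green pot_yellow pot_red mat_red; python3 fit.py wrist pot_yellow mat_red
```

```text
12.43 [0.4543 0.2748 0.2576] rv [-0.0028 -0.0032 -0.0055] [-0.  -1.3 -1.7] 0.999
13 cam [0.537 0.274 0.39 ]
pot_green [259. 159.] 0.76 [0.4738 0.344 ]
pot_red [480.   7.] 0.56 [0.6377 0.0949]
mat_red [448. 177.] 0.58 [0.4382 0.111 ]
wrist mat_red [0.4332 0.1062] 0.96
```

View pics/w13.png

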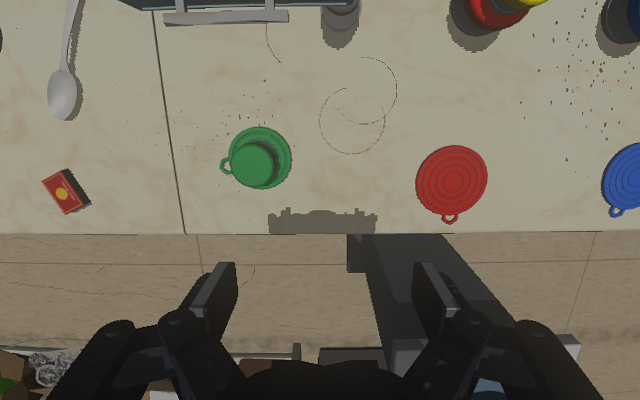

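The green pot stands upright on its mat, with the lid at about (252,164) and the mat at about (260,158). I'll compute the offset.

Run:
```python
from h import *
f=grab_frame("wrist");s=f["pixels"][115:205,210:310]
cv2.imwrite("pics/crop1.png",cv2.resize(s,None,fx=6,fy=6,interpolation=cv2.INTER_CUBIC))
print(at_z(f,(251,163),.052),at_z(f,(260.5,157.5),.006))
```

```text
[0.46656082 0.36116256 0.052     ] [0.46396688 0.35981938 0.006     ]
```

View pics/crop1.png

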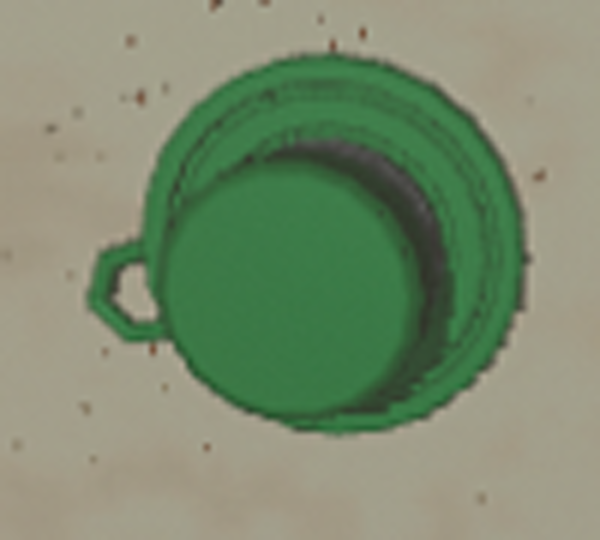

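Run:
```python
from h import *
f=grab_frame("wrist");print(np.array(f["attitude"]).round(4),np.array(f["K"]).round(1)[:2],read_state()["position"])
print(at_z(f,(258.5,162.5),.052),at_z(f,(265.7,155.7),.006))
```

```text
[ 0.1159  0.6979 -0.6972 -0.1158] [[308.8   0.  324.1]
 [  0.  308.8 201.7]] [0.45284044 0.2812778  0.25515915]
[0.4671631  0.35263886 0.052     ] [0.46627432 0.35300559 0.006     ]
```

Green is centred to within about 1 mm. Next is yellow.

>>> send_rows --plan '[{"xyz": [0.179, 0.177, 0], "dr": [0, 0, 0]}, {"xyz": [0.179, 0.177, 0], "dr": [0, 0, 0]}, {"xyz": [0.179, 0.177, 0], "dr": [0, 0, 0]}, {"xyz": [0.179, 0.177, 0], "dr": [0, 0, 0]}, {"xyz": [0.179, 0.177, 0], "dr": [0, 0, 0]}, {"xyz": [0.179, 0.177, 0], "dr": [0, 0, 0]}, {"xyz": [0.179, 0.177, 0], "dr": [0, 0, 0]}, {"xyz": [0, 0, 0.1], "dr": [0, 0, 0]}, {"xyz": [0, 0, 0.1], "dr": [0, 0, 0]}, {"xyz": [0, 0, 0], "dr": [0, 0, 0]}]'

```text
time_s: 13.72
position: [0.6396, 0.0941, 0.2219]
tool_rot: [0.0, 1.0, -0.0, -0.003]
wrist_force: [-1.0, 0.3, -1.3]
finger_gap: 1.0
grip_force: 0.0
```

```bash
python3 w.py pot_yellow; python3 fit.py wrist pot_yellow
```

```text
13.72 [0.6396 0.0941 0.2219] rv [-0.0008  0.0058 -0.0004] [-1.   0.3 -1.3] 1.0
17 cam [0.724 0.093 0.353]
pot_yellow [324. 180.] 0.94 [0.643  0.0932]
wrist pot_yellow [0.6392 0.0959] 0.92
```

>>> send_rows --plan '[{"xyz": [0.005, -0.007, 0.2], "dr": [0, 0, 0]}, {"xyz": [0, 0, 0.2], "dr": [0, 0, 0]}, {"xyz": [0, 0, 0.2], "dr": [0, 0, 0]}, {"xyz": [0, 0, 0.15], "dr": [0, 0, 0]}, {"xyz": [0, 0, 0.1], "dr": [0, 0, 0]}, {"xyz": [0, 0, 0.06], "dr": [0, 0, 0]}, {"xyz": [0, 0, 0.03], "dr": [0, 0, 0]}, {"xyz": [0, 0, 0], "dr": [0, 0, 0]}, {"xyz": [0, 0, 0], "dr": [0, 0, 0]}]'

```text
time_s: 14.62
position: [0.6428, 0.0962, 0.0859]
tool_rot: [-0.0, 1.0, 0.0, 0.001]
wrist_force: [-0.3, 0.8, 0.1]
finger_gap: 0.999
grip_force: 0.0
```

>>> send_rows --plan '[{"xyz": [0, 0, 0], "dr": [0, 0, 0]}, {"xyz": [0, 0, 0], "dr": [0, 0, 0]}, {"xyz": [0, 0, 0], "dr": [0, 0, 0]}, {"xyz": [0, 0, 0], "dr": [0, 0, 0]}, {"xyz": [0, 0, 0], "dr": [0, 0, 0]}, {"xyz": [0, 0, 0], "dr": [0, 0, 0]}, {"xyz": [0, 0, 0], "dr": [0, 0, 0]}, {"xyz": [0, 0, 0], "dr": [0, 0, 0]}]' --gripper 0.3 --squeeze 40

```text
time_s: 15.28
position: [0.6427, 0.0959, 0.0857]
tool_rot: [-0.0, 1.0, -0.0, 0.001]
wrist_force: [-0.0, -1.4, 6.0]
finger_gap: 0.571
grip_force: 41.7
```

>>> send_rows --plan '[{"xyz": [0, 0, -0.05], "dr": [0, 0, 0]}, {"xyz": [0, 0, -0.05], "dr": [0, 0, 0]}, {"xyz": [0, 0, -0.15], "dr": [0, 0, 0]}, {"xyz": [0, 0, -0.15], "dr": [0, 0, 0]}, {"xyz": [0, 0, -0.2], "dr": [0, 0, 0]}, {"xyz": [0, 0, -0.2], "dr": [0, 0, 0]}, {"xyz": [0, 0, -0.2], "dr": [0, 0, 0]}, {"xyz": [0, 0, -0.05], "dr": [0, 0, 0]}, {"xyz": [0, 0, 0], "dr": [0, 0, 0]}]'

```text
time_s: 16.03
position: [0.6435, 0.0961, 0.2455]
tool_rot: [-0.001, 1.0, -0.0, 0.003]
wrist_force: [0.2, 0.2, -1.4]
finger_gap: 0.57
grip_force: 41.6
```

>>> send_rows --plan '[{"xyz": [-0.129, 0.2307, 0], "dr": [0, 0, 0]}, {"xyz": [-0.129, 0.2307, 0], "dr": [0, 0, 0]}, {"xyz": [-0.129, 0.2307, 0], "dr": [0, 0, 0]}, {"xyz": [-0.129, 0.2307, 0], "dr": [0, 0, 0]}, {"xyz": [-0.129, 0.2307, 0], "dr": [0, 0, 0]}, {"xyz": [-0.129, 0.2307, 0], "dr": [0, 0, 0]}, {"xyz": [-0.129, 0.2307, 0], "dr": [0, 0, 0]}, {"xyz": [-0.129, 0.2307, 0], "dr": [0, 0, 0]}, {"xyz": [-0.129, 0.2307, 0], "dr": [0, 0, 0]}, {"xyz": [-0.129, 0.2307, 0], "dr": [0, 0, 0]}]'

```text
time_s: 16.87
position: [0.446, -0.2513, 0.2406]
tool_rot: [-0.001, 1.0, 0.0, -0.001]
wrist_force: [1.1, -0.3, -0.5]
finger_gap: 0.572
grip_force: 41.7
```

>>> send_rows --plan '[{"xyz": [0, 0, 0], "dr": [0, 0, 0]}, {"xyz": [0, 0, 0], "dr": [0, 0, 0]}]'

```text
time_s: 17.03
position: [0.4458, -0.2525, 0.2406]
tool_rot: [-0.0, 1.0, -0.003, -0.002]
wrist_force: [1.0, 1.2, -2.0]
finger_gap: 0.574
grip_force: 41.8
```

```bash
python3 w.py pot_yellow mat_yellow spice_jar; python3 fit.py wrist mat_yellow mat_blue
python3 - <<'E'
import fit; from h import *
f=grab_frame("wrist"); p=np.array(read_state()["position"])
for dz in(.028,.030): c,v=fit.fit(f,"pot_yellow",p[:2],p[2]-dz); print("hand",(c-p[:2]).round(4),v)
E
```

```text
17.03 [ 0.4458 -0.2525  0.2406] rv [ 0.0004  0.003  -0.0055] [ 1.   1.2 -2. ] 0.574
19 cam [ 0.529 -0.254  0.372]
pot_yellow [324. 251.] 0.94 [ 0.3602 -0.2535]
mat_yellow [367. 136.] 0.87 [ 0.4831 -0.3044]
spice_jar [309.  12.] 0.9 [ 0.6161 -0.2387]
wrist mat_yellow [ 0.4827 -0.3064] 0.96
wrist mat_blue [ 0.4401 -0.1508] 0.95
hand [-0.0019 -0.001 ] 0.8987996486776617
hand [-0.0029 -0.0011] 0.9235943775100401
```

>>> send_rows --plan '[{"xyz": [0.129, 0.178, 0], "dr": [0, 0, 0]}, {"xyz": [0.129, 0.178, 0], "dr": [0, 0, 0]}, {"xyz": [0, 0, 0.2], "dr": [0, 0, 0]}, {"xyz": [0, 0, 0.25], "dr": [0, 0, 0]}, {"xyz": [0, 0, 0.25], "dr": [0, 0, 0]}, {"xyz": [0, 0, 0.25], "dr": [0, 0, 0]}, {"xyz": [0, 0, 0.2], "dr": [0, 0, 0]}, {"xyz": [0, 0, 0.1], "dr": [0, 0, 0]}, {"xyz": [0, 0, 0.06], "dr": [0, 0, 0]}, {"xyz": [0, 0, 0], "dr": [0, 0, 0]}]'

```text
time_s: 18.17
position: [0.4865, -0.3024, 0.0437]
tool_rot: [-0.001, 1.0, 0.001, -0.001]
wrist_force: [0.3, -0.2, -0.7]
finger_gap: 0.571
grip_force: 41.9
```

>>> send_rows --plan '[{"xyz": [0, 0, 0.012], "dr": [0, 0, 0]}, {"xyz": [0, 0, 0.012], "dr": [0, 0, 0]}, {"xyz": [0, 0, 0.012], "dr": [0, 0, 0]}, {"xyz": [0, 0, 0], "dr": [0, 0, 0]}, {"xyz": [0, 0, 0], "dr": [0, 0, 0]}]'

```text
time_s: 18.58
position: [0.4875, -0.304, 0.0408]
tool_rot: [0.0, 1.0, -0.0, 0.0]
wrist_force: [0.1, 0.8, -0.4]
finger_gap: 0.573
grip_force: 41.9
```

>>> send_rows --plan '[{"xyz": [-0.015, 0.012, 0.01], "dr": [0, 0, 0]}, {"xyz": [0, 0, 0.01], "dr": [0, 0, 0]}, {"xyz": [0, 0, 0.01], "dr": [0, 0, 0]}, {"xyz": [0, 0, 0], "dr": [0, 0, 0]}, {"xyz": [0, 0, 0], "dr": [0, 0, 0]}]'

```text
time_s: 19.0
position: [0.4847, -0.3058, 0.0357]
tool_rot: [0.0, 1.0, -0.0, -0.0]
wrist_force: [-0.6, -0.6, 1.7]
finger_gap: 0.569
grip_force: 42.0
```

>>> send_rows --plan '[{"xyz": [0, 0, 0.006], "dr": [0, 0, 0]}, {"xyz": [0, 0, 0.006], "dr": [0, 0, 0]}, {"xyz": [0, 0, 0], "dr": [0, 0, 0]}, {"xyz": [0, 0, 0], "dr": [0, 0, 0]}]'

```text
time_s: 19.33
position: [0.4848, -0.3058, 0.0356]
tool_rot: [0.0, 1.0, -0.0, -0.0]
wrist_force: [-6.4, 2.1, 20.6]
finger_gap: 0.571
grip_force: 43.9
```

>>> send_rows --plan '[{"xyz": [0, 0, -0.009], "dr": [0, 0, 0]}, {"xyz": [0, 0, 0], "dr": [0, 0, 0]}, {"xyz": [0, 0, 0], "dr": [0, 0, 0]}, {"xyz": [0, 0, 0], "dr": [0, 0, 0]}, {"xyz": [0, 0, 0], "dr": [0, 0, 0]}, {"xyz": [0, 0, 0], "dr": [0, 0, 0]}, {"xyz": [0, 0, 0], "dr": [0, 0, 0]}]' --gripper -1

```text
time_s: 19.92
position: [0.4848, -0.3054, 0.035]
tool_rot: [-0.0, 1.0, 0.0, -0.0]
wrist_force: [0.1, -0.2, -0.8]
finger_gap: 0.996
grip_force: 0.0
```

>>> send_rows --plan '[{"xyz": [0, 0, -0.05], "dr": [0, 0, 0]}, {"xyz": [0, 0, -0.1], "dr": [0, 0, 0]}, {"xyz": [0, 0, -0.2], "dr": [0, 0, 0]}, {"xyz": [0, 0, -0.25], "dr": [0, 0, 0]}, {"xyz": [0, 0, -0.25], "dr": [0, 0, 0]}, {"xyz": [0, 0, -0.25], "dr": [0, 0, 0]}, {"xyz": [0, -0.1, -0.25], "dr": [0, 0, 0]}, {"xyz": [0, -0.25, -0.1], "dr": [0, 0, 0]}, {"xyz": [0, -0.25, 0], "dr": [0, 0, 0]}, {"xyz": [0, -0.1, 0], "dr": [0, 0, 0]}]'

```text
time_s: 20.75
position: [0.4859, -0.1954, 0.2549]
tool_rot: [-0.001, 1.0, 0.002, 0.002]
wrist_force: [0.5, 1.6, -1.3]
finger_gap: 1.002
grip_force: 0.0
```

```bash
python3 w.py pot_yellow mat_yellow spice_jar pot_blue; python3 fit.py wrist pot_blue mat_blue mat_yellow pot_red; python3 -c "
import fit; from h import *
f=grab_frame('wrist');print(fit.fit(f,'pot_yellow',(.483,-.306),.006))"
```

```text
20.75 [ 0.4859 -0.1954  0.2549] rv [ 0.0012 -0.0034  0.0048] [ 0.5  1.6 -1.3] 1.002
22 cam [ 0.569 -0.196  0.387]
pot_yellow [413. 172.] 0.74 [ 0.4915 -0.2938]
mat_yellow [410. 166.] 0.9 [ 0.487  -0.3068]
spice_jar [364.  53.] 0.95 [ 0.6186 -0.2414]
wrist pot_blue [ 0.641  -0.0808] 0.91
wrist mat_blue [ 0.4392 -0.1501] 0.95
wrist mat_yellow [ 0.4817 -0.3075] 0.9
wrist pot_red [0.6406 0.1003] 0.95
(array([ 0.48471191, -0.30820898]), np.float64(0.6546651180797523))
```

Run:
```python
from h import *
f=grab_frame("wrist");s=f["pixels"][120:220,360:460]
cv2.imwrite("pics/crop2.png",cv2.resize(s,None,fx=6,fy=6,interpolation=cv2.INTER_CUBIC))
for v,u in [(x,y) for x in range(160,180,6) for y in range(400,425,8)]: pass
for p in[(400,165),(405,170),(410,175)]: print(p,at_z(f,p,.052).round(4),at_z(f,p,.006).round(4))
```

```text
(400, 165) [ 0.4966 -0.2868  0.052 ] [ 0.4868 -0.2983  0.006 ]
(405, 170) [ 0.491  -0.2927  0.052 ] [ 0.4804 -0.3051  0.006 ]
(410, 175) [ 0.4853 -0.2988  0.052 ] [ 0.4739 -0.312   0.006 ]
```

View pics/crop2.png

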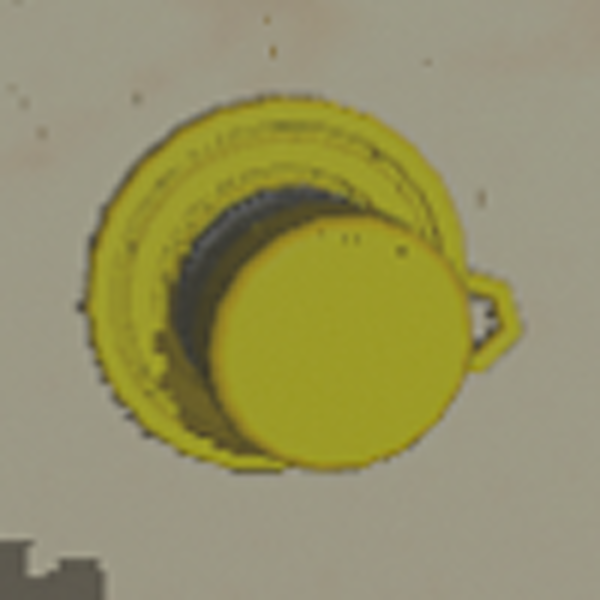

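The yellow pot stands on its mat about 1 mm off centre. Next is blue, hovering above it for a close fit.

>>> send_rows --plan '[{"xyz": [0.1235, -0.189, 0], "dr": [0, 0, 0]}, {"xyz": [0.1235, -0.189, 0], "dr": [0, 0, 0]}, {"xyz": [0.1235, -0.189, 0], "dr": [0, 0, 0]}, {"xyz": [0.1235, -0.189, 0], "dr": [0, 0, 0]}, {"xyz": [0, 0, 0.1], "dr": [0, 0, 0]}, {"xyz": [0, 0, 0], "dr": [0, 0, 0]}, {"xyz": [0, 0, 0], "dr": [0, 0, 0]}]'

```text
time_s: 21.73
position: [0.5582, -0.0881, 0.2368]
tool_rot: [0.0, 1.0, -0.0, -0.001]
wrist_force: [0.4, -0.3, -0.1]
finger_gap: 0.996
grip_force: 0.0
```

```bash
python3 w.py spice_jar pot_blue; python3 fit.py wrist pot_blue mat_blue pot_red
```

```text
21.73 [ 0.5582 -0.0881  0.2368] rv [-0.0004  0.0025 -0.0008] [ 0.4 -0.3 -0.1] 0.996
26 cam [ 0.642 -0.089  0.369]
spice_jar [452. 117.] 0.88 [ 0.6191 -0.239 ]
pot_blue [319.  97.] 0.73 [ 0.6405 -0.0841]
wrist pot_blue [ 0.6366 -0.084 ] 0.93
wrist mat_blue [ 0.4383 -0.1514] 0.93
wrist pot_red [0.6388 0.0987] 0.88
```

>>> send_rows --plan '[{"xyz": [0.266, -0.017, 0], "dr": [0, 0, 0]}, {"xyz": [0.266, -0.017, 0], "dr": [0, 0, 0]}, {"xyz": [0, 0, 0.2], "dr": [0, 0, 0]}, {"xyz": [0, 0, 0.25], "dr": [0, 0, 0]}, {"xyz": [0, 0, 0.25], "dr": [0, 0, 0]}, {"xyz": [0, 0, 0.2], "dr": [0, 0, 0]}, {"xyz": [0, 0, 0.1], "dr": [0, 0, 0]}, {"xyz": [0, 0, 0], "dr": [0, 0, 0]}, {"xyz": [0, 0, 0], "dr": [0, 0, 0]}]'

```text
time_s: 22.68
position: [0.6386, -0.0827, 0.0878]
tool_rot: [0.0, 1.0, -0.0, -0.0]
wrist_force: [0.3, -0.2, 0.3]
finger_gap: 0.999
grip_force: 0.0
```

```bash
python3 w.py pot_blue; python3 fit.py wrist pot_blue
```

```text
22.68 [ 0.6386 -0.0827  0.0878] rv [-0.0002  0.0007 -0.0008] [ 0.3 -0.2  0.3] 0.999
28 cam [ 0.722 -0.084  0.22 ]
pot_blue [324. 210.] 0.9 [ 0.6404 -0.084 ]
wrist pot_blue [ 0.6366 -0.0832] 0.92
```

Centred within 1 mm. I'll descend to TCP 0.031 and grip.

>>> send_rows --plan '[{"xyz": [0, 0.003, 0.08], "dr": [0, 0, 0]}, {"xyz": [0, 0, 0.08], "dr": [0, 0, 0]}, {"xyz": [0, 0, 0.08], "dr": [0, 0, 0]}, {"xyz": [0, 0, 0.08], "dr": [0, 0, 0]}, {"xyz": [0, 0, 0.06], "dr": [0, 0, 0]}, {"xyz": [0, 0, 0], "dr": [0, 0, 0]}, {"xyz": [0, 0, 0], "dr": [0, 0, 0]}]'

```text
time_s: 23.42
position: [0.6381, -0.0823, 0.0297]
tool_rot: [-0.0, 1.0, 0.0, -0.001]
wrist_force: [0.0, 0.2, 0.9]
finger_gap: 1.0
grip_force: 0.0
```

>>> send_rows --plan '[{"xyz": [0, 0, 0], "dr": [0, 0, 0]}, {"xyz": [0, 0, 0], "dr": [0, 0, 0]}, {"xyz": [0, 0, 0], "dr": [0, 0, 0]}, {"xyz": [0, 0, 0], "dr": [0, 0, 0]}, {"xyz": [0, 0, 0], "dr": [0, 0, 0]}, {"xyz": [0, 0, 0], "dr": [0, 0, 0]}, {"xyz": [0, 0, 0], "dr": [0, 0, 0]}, {"xyz": [0, 0, 0], "dr": [0, 0, 0]}]' --gripper 0 --squeeze 45

```text
time_s: 24.08
position: [0.6395, -0.0824, 0.0315]
tool_rot: [0.0, 1.0, 0.0, 0.001]
wrist_force: [-0.2, -0.7, 6.2]
finger_gap: 0.783
grip_force: 51.1
```

>>> send_rows --plan '[{"xyz": [0, 0, -0.05], "dr": [0, 0, 0]}, {"xyz": [0, 0, -0.05], "dr": [0, 0, 0]}, {"xyz": [0, 0, -0.15], "dr": [0, 0, 0]}, {"xyz": [0, 0, -0.15], "dr": [0, 0, 0]}, {"xyz": [0, 0, -0.2], "dr": [0, 0, 0]}, {"xyz": [0, 0, -0.2], "dr": [0, 0, 0]}, {"xyz": [0, 0, -0.2], "dr": [0, 0, 0]}, {"xyz": [0, 0, -0.1], "dr": [0, 0, 0]}, {"xyz": [0, 0, 0], "dr": [0, 0, 0]}]'

```text
time_s: 24.83
position: [0.641, -0.0827, 0.2004]
tool_rot: [0.0, 1.0, -0.0, 0.004]
wrist_force: [1.4, 0.8, -1.6]
finger_gap: 0.786
grip_force: 51.3
```

>>> send_rows --plan '[{"xyz": [-0.222, 0.076, 0], "dr": [0, 0, 0]}, {"xyz": [-0.222, 0.076, 0], "dr": [0, 0, 0]}, {"xyz": [-0.222, 0.076, 0], "dr": [0, 0, 0]}, {"xyz": [-0.222, 0.076, 0], "dr": [0, 0, 0]}, {"xyz": [-0.222, 0.076, 0], "dr": [0, 0, 0]}, {"xyz": [-0.222, 0.076, 0], "dr": [0, 0, 0]}, {"xyz": [0, 0, 0.2], "dr": [0, 0, 0]}, {"xyz": [0, 0, 0.2], "dr": [0, 0, 0]}, {"xyz": [0, 0, 0], "dr": [0, 0, 0]}, {"xyz": [0, 0, 0], "dr": [0, 0, 0]}]'

```text
time_s: 25.67
position: [0.4371, -0.1503, 0.1344]
tool_rot: [-0.001, 1.0, 0.0, -0.002]
wrist_force: [0.8, 0.8, -1.6]
finger_gap: 0.781
grip_force: 52.1
```

```bash
python3 w.py mat_blue
python3 - <<'E'
import fit; from h import *
f=grab_frame("wrist"); p=np.array(read_state()["position"])
for dz in(.030,.032): c,v=fit.fit(f,"pot_blue",p[:2],p[2]-dz); print("hand",p,(c-p[:2]).round(4),v)
E
```

```text
25.67 [ 0.4371 -0.1503  0.1344] rv [0.0015 0.0048 0.0004] [ 0.8  0.8 -1.6] 0.781
30 cam [ 0.521 -0.152  0.266]
mat_blue [323. 187.] 0.63 [ 0.443  -0.1501]
hand [ 0.44007477 -0.1508385   0.13678731] [-0.0023 -0.0008] 0.9000860890261811
hand [ 0.44007477 -0.1508385   0.13678731] [-0.0029 -0.001 ] 0.9281277728482697
```

>>> send_rows --plan '[{"xyz": [0.007, 0, 0.1], "dr": [0, 0, 0]}, {"xyz": [0, 0, 0.15], "dr": [0, 0, 0]}, {"xyz": [0, 0, 0.15], "dr": [0, 0, 0]}, {"xyz": [0, 0, 0.1], "dr": [0, 0, 0]}, {"xyz": [0, 0, 0.06], "dr": [0, 0, 0]}, {"xyz": [0, 0, 0.03], "dr": [0, 0, 0]}, {"xyz": [0, 0, 0], "dr": [0, 0, 0]}, {"xyz": [0, 0, 0], "dr": [0, 0, 0]}]'

```text
time_s: 26.48
position: [0.4409, -0.151, 0.048]
tool_rot: [0.0, 1.0, 0.0, 0.001]
wrist_force: [-0.7, 0.0, -3.1]
finger_gap: 0.781
grip_force: 52.2
```

>>> send_rows --plan '[{"xyz": [0, 0, 0.01], "dr": [0, 0, 0]}, {"xyz": [0, 0, 0.01], "dr": [0, 0, 0]}, {"xyz": [0, 0, 0.008], "dr": [0, 0, 0]}, {"xyz": [0, 0, 0], "dr": [0, 0, 0]}, {"xyz": [0, 0, 0], "dr": [0, 0, 0]}]'

```text
time_s: 26.9
position: [0.44, -0.1509, 0.0431]
tool_rot: [0.0, 1.0, 0.0, 0.0]
wrist_force: [-0.3, -0.0, -1.4]
finger_gap: 0.782
grip_force: 52.2
```

>>> send_rows --plan '[{"xyz": [0, 0, 0.01], "dr": [0, 0, 0]}, {"xyz": [0, 0, 0.01], "dr": [0, 0, 0]}, {"xyz": [0, 0, 0.01], "dr": [0, 0, 0]}, {"xyz": [0, 0, 0], "dr": [0, 0, 0]}, {"xyz": [0, 0, 0], "dr": [0, 0, 0]}]'

```text
time_s: 27.32
position: [0.4399, -0.1508, 0.0384]
tool_rot: [-0.0, 1.0, 0.0, -0.0]
wrist_force: [-0.0, 0.6, -2.0]
finger_gap: 0.783
grip_force: 52.2
```

>>> send_rows --plan '[{"xyz": [0, 0, 0.006], "dr": [0, 0, 0]}, {"xyz": [0, 0, 0.006], "dr": [0, 0, 0]}, {"xyz": [0, 0, 0], "dr": [0, 0, 0]}, {"xyz": [0, 0, 0], "dr": [0, 0, 0]}]'

```text
time_s: 27.65
position: [0.44, -0.1509, 0.0375]
tool_rot: [0.0, 1.0, 0.0, 0.0]
wrist_force: [-2.6, 1.0, 10.1]
finger_gap: 0.78
grip_force: 54.0
```

>>> send_rows --plan '[{"xyz": [0, 0, -0.003], "dr": [0, 0, 0]}, {"xyz": [0, 0, 0], "dr": [0, 0, 0]}, {"xyz": [0, 0, 0], "dr": [0, 0, 0]}, {"xyz": [0, 0, 0], "dr": [0, 0, 0]}, {"xyz": [0, 0, 0], "dr": [0, 0, 0]}, {"xyz": [0, 0, 0], "dr": [0, 0, 0]}, {"xyz": [0, 0, 0], "dr": [0, 0, 0]}]' --gripper -1

```text
time_s: 28.23
position: [0.44, -0.1509, 0.0371]
tool_rot: [-0.0, 1.0, 0.0, -0.0]
wrist_force: [0.4, 0.6, -0.8]
finger_gap: 1.001
grip_force: 0.0
```

>>> send_rows --plan '[{"xyz": [0, 0, -0.05], "dr": [0, 0, 0]}, {"xyz": [0, 0, -0.1], "dr": [0, 0, 0]}, {"xyz": [0, 0, -0.2], "dr": [0, 0, 0]}, {"xyz": [0, 0, -0.25], "dr": [0, 0, 0]}, {"xyz": [0, 0, -0.25], "dr": [0, 0, 0]}, {"xyz": [0, 0, -0.25], "dr": [0, 0, 0]}, {"xyz": [0, -0.1, -0.25], "dr": [0, 0, 0]}, {"xyz": [0, -0.25, -0.05], "dr": [0, 0, 0]}, {"xyz": [0, -0.25, 0], "dr": [0, 0, 0]}, {"xyz": [0, -0.1, 0], "dr": [0, 0, 0]}]'

```text
time_s: 29.07
position: [0.4403, -0.0413, 0.249]
tool_rot: [-0.001, 1.0, 0.002, 0.002]
wrist_force: [-0.3, 0.8, 0.2]
finger_gap: 0.998
grip_force: 0.0
```

```bash
python3 w.py pot_blue pot_red; python3 fit.py wrist mat_red mat_blue pot_red
python3 - <<'E'
from h import *
f=grab_frame("wrist");c=proj(f,[.439,-.151,.03]);u,v=(c-[50,50]).astype(int);print(u,v)
s=f["pixels"][v:v+100,u:u+100]
cv2.imwrite("pics/crop3.png",cv2.resize(s,None,fx=6,fy=6,interpolation=cv2.INTER_CUBIC))
for z in(.062,.006):
  for y in(40,60):
    for x in(40,60): print(z,x,y,at_z(f,(u+x,v+y),z)[:2].round(4))
E
```

```text
29.07 [ 0.4403 -0.0413  0.249 ] rv [ 0.0011 -0.0031  0.0044] [-0.3  0.8  0.2] 0.998
32 cam [ 0.523 -0.042  0.381]
pot_blue [412. 169.] 0.77 [ 0.439  -0.1536]
wrist mat_red [0.4337 0.108 ] 0.96
wrist mat_blue [ 0.4391 -0.1523] 0.77
362 123
0.062 40 40 [ 0.4576 -0.129 ]
0.062 60 40 [ 0.4576 -0.1501]
0.062 40 60 [ 0.4359 -0.1307]
0.062 60 60 [ 0.4359 -0.1523]
0.006 40 40 [ 0.446  -0.1434]
0.006 60 40 [ 0.4461 -0.1682]
0.006 40 60 [ 0.4205 -0.1454]
0.006 60 60 [ 0.4206 -0.1708]
```

View pics/crop3.png

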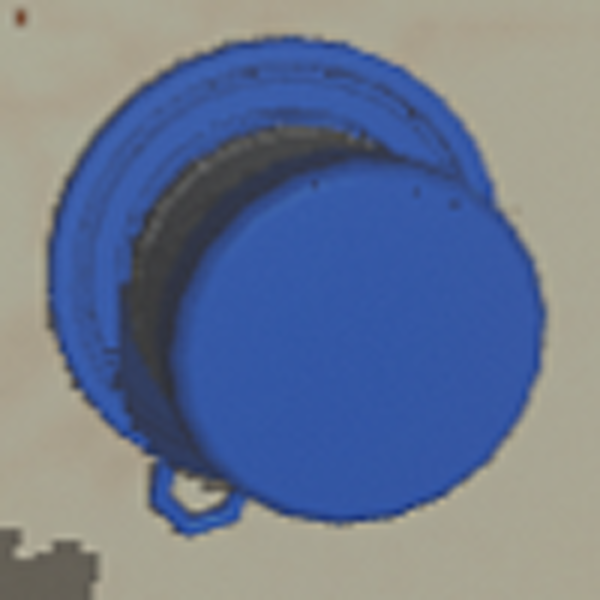

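The blue pot is on its mat, within about 2 mm of the middle. Last is red.

>>> send_rows --plan '[{"xyz": [0.157, -0.186, 0], "dr": [0, 0, 0]}, {"xyz": [0.157, -0.186, 0], "dr": [0, 0, 0]}, {"xyz": [0.157, -0.186, 0], "dr": [0, 0, 0]}, {"xyz": [0.157, -0.186, 0], "dr": [0, 0, 0]}, {"xyz": [0.157, -0.186, 0], "dr": [0, 0, 0]}, {"xyz": [0, 0, 0.1], "dr": [0, 0, 0]}, {"xyz": [0, 0, 0], "dr": [0, 0, 0]}, {"xyz": [0, 0, 0], "dr": [0, 0, 0]}]'

```text
time_s: 29.98
position: [0.5572, 0.0917, 0.2311]
tool_rot: [0.001, 1.0, -0.001, -0.001]
wrist_force: [0.0, -0.8, 0.1]
finger_gap: 1.002
grip_force: 0.0
```

```bash
python3 w.py salt_shaker pot_red; python3 fit.py wrist pot_red mat_red
```

```text
29.98 [0.5572 0.0917 0.2311] rv [-0.0015  0.003  -0.0018] [ 0.  -0.8  0.1] 1.002
35 cam [0.641 0.091 0.363]
salt_shaker [181. 110.] 0.9 [0.6268 0.2536]
pot_red [322. 103.] 0.58 [0.6338 0.0928]
wrist pot_red [0.6395 0.0982] 0.94
wrist mat_red [0.4331 0.108 ] 0.95
```

>>> send_rows --plan '[{"xyz": [0.272, -0.022, 0], "dr": [0, 0, 0]}, {"xyz": [0.272, -0.022, 0], "dr": [0, 0, 0]}, {"xyz": [0, 0, 0.2], "dr": [0, 0, 0]}, {"xyz": [0, 0, 0.25], "dr": [0, 0, 0]}, {"xyz": [0, 0, 0.25], "dr": [0, 0, 0]}, {"xyz": [0, 0, 0.16], "dr": [0, 0, 0]}, {"xyz": [0, 0, 0.1], "dr": [0, 0, 0]}, {"xyz": [0, 0, 0], "dr": [0, 0, 0]}, {"xyz": [0, 0, 0], "dr": [0, 0, 0]}]'

```text
time_s: 30.93
position: [0.6392, 0.0995, 0.0884]
tool_rot: [0.0, 1.0, -0.0, -0.0]
wrist_force: [0.8, -0.7, 1.3]
finger_gap: 0.999
grip_force: 0.0
```

```bash
python3 w.py pot_red; python3 fit.py wrist pot_red
```

```text
30.93 [0.6392 0.0995 0.0884] rv [-0.0004  0.0005 -0.0007] [ 0.8 -0.7  1.3] 0.999
37 cam [0.722 0.098 0.22 ]
pot_red [325. 214.] 0.91 [0.6373 0.0975]
wrist pot_red [0.6389 0.0988] 0.94
```

>>> send_rows --plan '[{"xyz": [0, 0.003, 0.08], "dr": [0, 0, 0]}, {"xyz": [0, 0, 0.08], "dr": [0, 0, 0]}, {"xyz": [0, 0, 0.08], "dr": [0, 0, 0]}, {"xyz": [0, 0, 0.08], "dr": [0, 0, 0]}, {"xyz": [0, 0, 0.06], "dr": [0, 0, 0]}, {"xyz": [0, 0, 0], "dr": [0, 0, 0]}, {"xyz": [0, 0, 0], "dr": [0, 0, 0]}]'

```text
time_s: 31.67
position: [0.6387, 0.0998, 0.0301]
tool_rot: [0.0, 1.0, 0.0, -0.001]
wrist_force: [0.2, 0.1, 0.4]
finger_gap: 1.003
grip_force: 0.0
```

>>> send_rows --plan '[{"xyz": [0, 0, 0], "dr": [0, 0, 0]}, {"xyz": [0, 0, 0], "dr": [0, 0, 0]}, {"xyz": [0, 0, 0], "dr": [0, 0, 0]}, {"xyz": [0, 0, 0], "dr": [0, 0, 0]}, {"xyz": [0, 0, 0], "dr": [0, 0, 0]}, {"xyz": [0, 0, 0], "dr": [0, 0, 0]}, {"xyz": [0, 0, 0], "dr": [0, 0, 0]}, {"xyz": [0, 0, 0], "dr": [0, 0, 0]}]' --gripper 0 --squeeze 45

```text
time_s: 32.33
position: [0.6401, 0.0999, 0.032]
tool_rot: [-0.0, 1.0, 0.0, 0.001]
wrist_force: [-0.3, -0.5, 6.3]
finger_gap: 0.782
grip_force: 51.3
```

>>> send_rows --plan '[{"xyz": [0, 0, -0.05], "dr": [0, 0, 0]}, {"xyz": [0, 0, -0.05], "dr": [0, 0, 0]}, {"xyz": [0, 0, -0.15], "dr": [0, 0, 0]}, {"xyz": [0, 0, -0.15], "dr": [0, 0, 0]}, {"xyz": [0, 0, -0.2], "dr": [0, 0, 0]}, {"xyz": [0, 0, -0.2], "dr": [0, 0, 0]}, {"xyz": [0, 0, -0.2], "dr": [0, 0, 0]}, {"xyz": [0, 0, -0.1], "dr": [0, 0, 0]}, {"xyz": [0, 0, 0], "dr": [0, 0, 0]}]'

```text
time_s: 33.08
position: [0.6415, 0.1004, 0.2008]
tool_rot: [-0.001, 1.0, -0.0, 0.003]
wrist_force: [1.0, 0.1, -1.4]
finger_gap: 0.784
grip_force: 51.4
```

>>> send_rows --plan '[{"xyz": [-0.228, -0.008, 0], "dr": [0, 0, 0]}, {"xyz": [-0.228, -0.008, 0], "dr": [0, 0, 0]}, {"xyz": [-0.228, -0.008, 0], "dr": [0, 0, 0]}, {"xyz": [-0.228, -0.008, 0], "dr": [0, 0, 0]}, {"xyz": [-0.228, -0.008, 0], "dr": [0, 0, 0]}, {"xyz": [-0.228, -0.008, 0], "dr": [0, 0, 0]}, {"xyz": [0, 0, 0.2], "dr": [0, 0, 0]}, {"xyz": [0, 0, 0.2], "dr": [0, 0, 0]}, {"xyz": [0, 0, 0], "dr": [0, 0, 0]}, {"xyz": [0, 0, 0], "dr": [0, 0, 0]}]'

```text
time_s: 33.92
position: [0.4322, 0.1065, 0.1349]
tool_rot: [0.001, 1.0, 0.0, -0.002]
wrist_force: [-0.1, 0.9, -0.4]
finger_gap: 0.782
grip_force: 52.4
```

>>> send_rows --plan '[{"xyz": [0, 0, 0], "dr": [0, 0, 0]}, {"xyz": [0, 0, 0], "dr": [0, 0, 0]}, {"xyz": [0, 0, 0], "dr": [0, 0, 0]}]'

```text
time_s: 34.17
position: [0.4352, 0.1072, 0.1372]
tool_rot: [-0.0, 1.0, -0.0, 0.001]
wrist_force: [0.2, -0.2, -1.9]
finger_gap: 0.781
grip_force: 52.4
```

Run:
```python
import fit; from h import *
f=grab_frame("wrist"); p=np.array(read_state()["position"])
for dz in(.030,.032): c,v=fit.fit(f,"pot_red",p[:2],p[2]-dz); print("hand",p,(c-p[:2]).round(4),v)
```

```text
hand [0.43501502 0.1071637  0.13709905] [-0.0004 -0.0012] 0.9117959617428267
hand [0.43501502 0.1071637  0.13709905] [-0.001  -0.0011] 0.939363920750782
```

>>> send_rows --plan '[{"xyz": [-0.003, -0.006, 0.1], "dr": [0, 0, 0]}, {"xyz": [0, 0, 0.15], "dr": [0, 0, 0]}, {"xyz": [0, 0, 0.15], "dr": [0, 0, 0]}, {"xyz": [0, 0, 0.1], "dr": [0, 0, 0]}, {"xyz": [0, 0, 0.06], "dr": [0, 0, 0]}, {"xyz": [0, 0, 0.03], "dr": [0, 0, 0]}, {"xyz": [0, 0, 0.02], "dr": [0, 0, 0]}, {"xyz": [0, 0, 0.01], "dr": [0, 0, 0]}, {"xyz": [0, 0, 0], "dr": [0, 0, 0]}]'

```text
time_s: 34.97
position: [0.4342, 0.108, 0.0436]
tool_rot: [-0.0, 1.0, 0.0, 0.0]
wrist_force: [-0.9, 0.5, -2.2]
finger_gap: 0.785
grip_force: 52.7
```

>>> send_rows --plan '[{"xyz": [0, 0, 0.01], "dr": [0, 0, 0]}, {"xyz": [0, 0, 0.01], "dr": [0, 0, 0]}, {"xyz": [0, 0, 0.006], "dr": [0, 0, 0]}, {"xyz": [0, 0, 0], "dr": [0, 0, 0]}, {"xyz": [0, 0, 0], "dr": [0, 0, 0]}]'

```text
time_s: 35.38
position: [0.4337, 0.1079, 0.0393]
tool_rot: [-0.0, 1.0, 0.0, 0.0]
wrist_force: [-0.4, 0.4, -2.7]
finger_gap: 0.783
grip_force: 52.7
```

>>> send_rows --plan '[{"xyz": [0, 0, 0.006], "dr": [0, 0, 0]}, {"xyz": [0, 0, 0.006], "dr": [0, 0, 0]}, {"xyz": [0, 0, 0], "dr": [0, 0, 0]}, {"xyz": [0, 0, 0], "dr": [0, 0, 0]}]'

```text
time_s: 35.72
position: [0.4338, 0.1079, 0.0379]
tool_rot: [0.0, 1.0, 0.0, 0.0]
wrist_force: [-1.6, -1.1, 6.4]
finger_gap: 0.781
grip_force: 53.9
```

Contact. Release and retreat.

>>> send_rows --plan '[{"xyz": [0, 0, -0.002], "dr": [0, 0, 0]}, {"xyz": [0, 0, 0], "dr": [0, 0, 0]}, {"xyz": [0, 0, 0], "dr": [0, 0, 0]}, {"xyz": [0, 0, 0], "dr": [0, 0, 0]}, {"xyz": [0, 0, 0], "dr": [0, 0, 0]}, {"xyz": [0, 0, 0], "dr": [0, 0, 0]}, {"xyz": [0, 0, 0], "dr": [0, 0, 0]}]' --gripper -1

```text
time_s: 36.3
position: [0.4337, 0.1079, 0.0377]
tool_rot: [-0.0, 1.0, 0.0, -0.0]
wrist_force: [1.0, 0.5, 0.1]
finger_gap: 1.0
grip_force: 0.0
```

>>> send_rows --plan '[{"xyz": [0, 0, -0.05], "dr": [0, 0, 0]}, {"xyz": [0, 0, -0.1], "dr": [0, 0, 0]}, {"xyz": [0, 0, -0.2], "dr": [0, 0, 0]}, {"xyz": [0, 0, -0.25], "dr": [0, 0, 0]}, {"xyz": [0, 0, -0.25], "dr": [0, 0, 0]}, {"xyz": [0, 0, -0.25], "dr": [0, 0, 0]}, {"xyz": [0, 0.15, -0.2], "dr": [0, 0, 0]}, {"xyz": [0, 0.25, -0.1], "dr": [0, 0, 0]}, {"xyz": [0, 0.25, -0.1], "dr": [0, 0, 0]}, {"xyz": [0, 0.05, 0], "dr": [0, 0, 0]}]'

```text
time_s: 37.13
position: [0.4348, -0.0029, 0.266]
tool_rot: [0.001, 1.0, -0.003, 0.003]
wrist_force: [0.5, -0.4, -1.1]
finger_gap: 0.998
grip_force: 0.0
```

>>> send_rows --plan '[{"xyz": [0, 0, 0], "dr": [0, 0, 0]}, {"xyz": [0, 0, 0], "dr": [0, 0, 0]}, {"xyz": [0, 0, 0], "dr": [0, 0, 0]}]'

```text
time_s: 37.38
position: [0.4332, 0.0045, 0.2623]
tool_rot: [-0.0, 1.0, 0.001, -0.001]
wrist_force: [-0.2, -0.5, 0.5]
finger_gap: 0.999
grip_force: 0.0
```

```bash
python3 w.py salt_shaker spice_jar pot_red pot_blue pot_green pot_yellow; python3 -c "
from h import *
f=grab_frame('side');cv2.imwrite('pics/side9.png',cv2.resize(f['pixels'][120:320,230:430],None,fx=3,fy=3))"
```

```text
37.38 [0.4332 0.0045 0.2623] rv [0.0007 0.0012 0.0023] [-0.2 -0.5  0.5] 0.999
40 cam [0.517 0.003 0.394]
salt_shaker [560. 129.] 0.73 [ 0.4814 -0.3009]
spice_jar [535.  12.] 0.61 [ 0.6142 -0.2405]
pot_red [248. 169.] 0.9 [0.4271 0.1032]
pot_blue [448. 159.] 0.98 [ 0.4404 -0.157 ]
pot_green [ 54. 139.] 0.82 [0.4753 0.309 ]
pot_yellow [567. 129.] 0.63 [ 0.4869 -0.2656]
```

```bash
python3 -c "
import cv2
i=cv2.imread('pics/w40.png');j=i[0:220]
s=cv2.imread('pics/side9.png')
cv2.imwrite('pics/fin.png',j); cv2.imwrite('pics/fin2.png',s)"
```

```text
(no output)
```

View pics/fin.png

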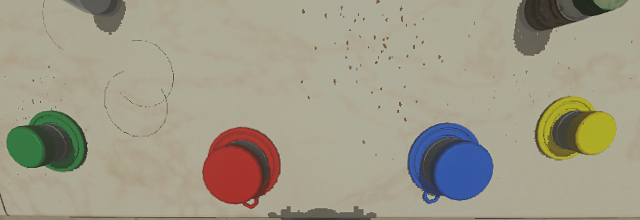

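View pics/side9.png

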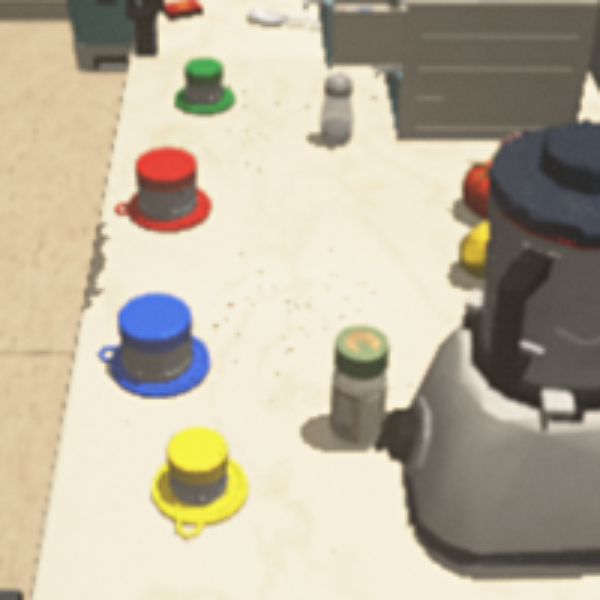

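Both pictures show all four pots upright and centred on their own mats, with the salt shaker and the spice jar still standing where they were. I'm handing it in.

```bash
python3 -c "
from rig import *
print(finish_job())"
```

```text
the job is handed in; nothing more can be done
None
```

The job is handed in: all four pots stand upright on the mats of their own colours, about 1–3 mm off centre by the camera images, and the salt shaker and spice jar were not touched; it took about 37 s of the 106 s.

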